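Re-clamp the loose filter in the lint collector

ROBOT

A 6-joint arm with a two-finger parallel gripper is mounted at the origin on the work surface. World frame = base frame: x ahead of the robot, y to its left, z up, the work surface at z = 0. Lengths are in mm, angles in rad, forces in N, time in s.
With the tool pointing down it reaches from about 300 to 775 mm from the base axis. Payload 14.6 kg.
Tool frame: the origin (TCP) lies on the centre line of the jaws, within the pads' length; the fingertips stand 19 mm ahead of it and the grasp point (between the pads) is the TCP (bot.tip_reach is the distance from the TCP to the fingertips, in mm); y points along the fingers, x is the direction in which the jaws open and shut, and the axes are right-handed (so a half turn about y gives the same grasp; the last joint's range is limited). The gripper opens to 85 mm and grips with 20 to 120 N. Pads are 22 mm wide; open, the fingers measure 114 mm over their backs; the gripper's body (76 mm by 85 mm) begins 54 mm behind the grasp point. The pads swing forward as they close: fully open they stand 13 mm farther back than shut.
Start: joints at [-1.335, 0.3, 1.521, -0, 1.321, -0.067], TCP at [164, -524.97, 250.281] pointing down, gripper open.
Joint ranges: [-3.03, 3.03], [-0.79, 2.21], [0.23, 2.52], [-1.04, 4.18], [0, 3.07], [-2.55, 2.55]. Speed limits (rad/s): [2.22, 2.22, 2.57, 3.14, 3.14, 3.14].

INTERFACE

Orientations are given as a unit quaternion [w, x, y, z].
In Python, from rig import bot gives the robot as it stands. Calls block until the motion is done:
- bot.move_to(position, orientation): joint-space move of the TCP to a pose.
- bot.servo_line(position, attitude=None, speed=150, until_force=None): straight line of the TCP; attitude=None keeps the orientation; speed is the mean speed in mm/s. With until_force (N) it stops when the force on the tool has changed by that much, and returns True; else False.
- bot.move_joints(angles): joint-space move.
- bot.move_gripper(opening, grip_force=None): finger opening in mm; grip_force is the grip in N (None keeps the last); returns when the fingers have stopped.
- bot.dwell(seconds).
- bot.ik(position, orientation): joint angles nearest the present ones, or None.
- bot.read_state(): the state.
- bot.read_camera(name): name is "scene" or "side" or "wrist"; returns a dict with "image" (384x512x3 uint8, blue, green, red), "depth" (384x512 float32, mm along the optical axis (not along the pixel's ray), 0 where there is no reading), "fovy" (degrees; the focal length in pixels is half the picture's height over the tangent of half this angle, whatever the lens; pixels are square), "cx", "cy" (the principal point, pixels), "k1" (the pictures are not rectified: a ray, as slopes to the right and down, at radius r is drawn at 1 + k1 r^2 times it, then the intrinsics apply), "eye" and "attitude" of the camera in the world; the wrist camera has in their place "mount" (4x4, takes a point from camera to tool coordinates, whose origin is the TCP and whose axes are the tool frame's). Camera axes: x right, y down, z forward; pixel columns grow to the right and rows downward; lengths in mm; the calibration is good to about 2 mm. A picture is of the moment at which its call begins: read the wrist's pose just before it.
A pose or a line that the arm cannot do raises bot.MotionError and nothing moves.
- bot.finish_job(): hands the job in, once; it reports no verdict.
The state is a dict: "clock": time; "joint_positions": joint angles; "qvel": joint speeds; "effort": joint torques, N m; "ee_pos": TCP position; "tool_rot": TCP orientation; "ft_force": force on the tool from outside, world axes, zero at the start; "moment": the same for the moment, N m; "grip_width": finger opening in mm.
Only numpy, scipy, OpenCV 4.12 (cv2) and the standard library are available. Lean on these libraries where they do the work, as an engineer would, in place of code of your own. Each camera call takes 0.05 s, during which the arm holds its last target.

TASK

The filter in the sewing room's lint collector has come loose. Turn both quarter-turn fasteners on the lid a quarter turn counter-clockwise to unlocked while the lid is still down, swing the lid up until it stands upright and stays open by itself, then push the red toggle-clamp handle inside right over past its dead point so that the pad holds the filter down. Leave the lid open, and do not disturb the other things on the table.

Things in the scene. Friction and masses are not known exactly. Their poses are not given: they have to be found in the camera images.
- collector: Lint collector, a fixed teal open tub 200 (x) x 320 (y) x 95 mm high, walls and floor 6 mm, under a cream domed lid with a clear window (top 141.5 mm above the table when shut). Origin: centre of its underside, on the table; x points from its front (robot side, where the fasteners and lid handle are) to its hinge side, y to its left, z up.
- fastener_left_grip (a point): Quarter-turn cam fastener on the lid's left (+y) front corner: a black wing 64 mm long, 13 mm thick, its sides graspable from 7 to 36 mm above the lid's top, with a yellow mark on one end (origin on its turning axis, half-way up the wing; x axis along the wing, z along the turning axis, out of the lid). Its axis is 68 mm ahead (-x) of the collector's centre and 105 mm to +y.
- fastener_right_grip (a point): Quarter-turn cam fastener on the lid's right (-y) front corner: a black wing 64 mm long, 13 mm thick, its sides graspable from 7 to 36 mm above the lid's top, with a yellow mark on one end (origin on its turning axis, half-way up the wing; x axis along the wing, z along the turning axis, out of the lid). Its axis is 68 mm ahead (-x) of the collector's centre and 105 mm to -y.
- fastener_left (a joint): Turn of the left fastener, rad, counter-clockwise seen from above: 0 locked (wing along the collector's x, yellow mark to the front), 1.57 unlocked at its stop (wing along y). Turns with 0.08 N m and stays where left. Its cam really holds the lid down until about 1.0; it counts as unlocked beyond 1.25.
- fastener_right (a joint): Turn of the right fastener, rad, as for the left one: the same direction, 0 locked, 1.57 unlocked.
- lid_handle (a point): Middle of the lid's steel bar handle, between the fasteners: a round bar 12 mm thick, 84 mm long along the collector's y, its centre 42 mm above the lid's top, on two posts. The point's axes are the lid's own (equal to the collector's when shut).
- lid_hinge (a point): Point on the lid's hinge line, at the middle of the tub's far rim, 95.5 mm above the table; the hinge line runs along the collector's y. From it the handle lies 168 mm to -x and 88 mm up when the lid is shut. The lid is 200 mm deep.
- lid (a joint): Lid angle, rad: 0 shut, 1.57 upright, stop at 1.7. It swings up and away from the robot (the handle side ends up facing away). A stiff hinge: it stays at any angle; lifting takes about 7 N at the handle. Counts as open beyond 1.3.
- clamp_handle (a joint): Toggle clamp's handle, rad: 0 open (handle slopes up to +y at 41 degrees), dead point 0.72, clamped at its stop 0.90 (handle slightly below level). Past the dead point it snaps to the stop by itself; before it, it springs back. Needs only a few newtons downwards on the red grip.
- clamp_tip (a point): Outer end of the clamp handle's red round grip (18 mm thick; the red grip is the last 50 mm of the handle, and rounds off 9 mm beyond this point), on the handle's axis, 80 mm from its pivot.
- clamp_pivot (a point): Pivot of the clamp handle, 20 mm ahead (-x) of the collector's centre, 58.5 mm to +y and 68 mm above the table. The handle swings in the collector's y-z plane: pushed down, its tip goes down and outwards to +y.
- clamp_pad: Black rubber pad, 24 mm across, on the spring-loaded end of the clamp's arm; the arm lowers it onto the filter as the handle goes down. Origin in the arm, 21 mm above the pad's face.
- filter: Loose filter cartridge, blue with white pleats, 125 (x) x 125 (y) x 40 mm high, about 0.35 kg, lying in its nest on the tub's floor. Origin: centre of its underside. It is already in place and need not be touched.
- filter_nest (a point): Centre of the filter's nest on the tub's floor, 20 mm to -x and 68 mm to -y of the collector's centre, 6 mm above the table.
- cone_ochre: Bystander: ochre thread cone, 68 mm wide, 100 mm high, beside the collector. Origin: centre of its underside.
- cone_navy: Bystander: navy thread cone, 68 mm wide, 100 mm high. Origin: centre of its underside.
- glue_pot: Bystander: white jar with yellow cap, 56 mm wide, 85 mm high. Origin: centre of its underside.
- scissors: Bystander: brass-handled scissors, 180 mm long, lying flat, 10 mm high. Origin: near the screw, underside.
- pin_tin: Bystander: round metal pin tin, 84 mm wide, 34 mm high. Origin: centre of its underside.
- weight: Bystander: dark steel pattern weight, 72 mm wide, 52 mm high. Origin: centre of its underside.

How it is judged (in metres and radians):
On the way, in this order (a step that is already met when the one before it is completed fails the run):
1. both fasteners turned to unlocked (beyond 1.25 rad) with the lid still down (value of joint each of fastener_left, fastener_right above 1.25 rad and value of joint lid below 0.1 rad), for 0.1 s.
2. lid swung open beyond 1.3 rad, the clamp still open (value of joint lid above 1.3 rad and value of joint clamp_handle below 0.6 rad), for 0.1 s.
3. clamp handle over its dead point, pad pressing on the filter (value of joint clamp_handle above 0.8 rad and contact force between clamp_pad and filter above 4 N and horizontal distance between filter and filter_nest below 0.012 m), for 0.2 s.
At the end, for the whole second after the job is handed in: Both fasteners unlocked (beyond 1.25 rad), the lid standing open by itself (beyond 1.3 rad) and at rest, the clamp handle over its dead point (beyond 0.8 rad) with its pad pressing on the filter with more than 4 N, and the filter within 12 mm of its nest (all of step 3 and value of joint each of fastener_left, fastener_right above 1.25 rad and value of joint lid above 1.3 rad and velocity of joint lid between -0.05 and 0.05 rad/s); the robot touches nothing.
It fails at once if the lid forced up while a fastener is still locked (value of joint lid above 0.12 rad and value of joint any of fastener_left, fastener_right below 1 rad).
It fails at once if a bystander pushed more than 40 mm from its place (distance of any of cone_ochre, cone_navy, glue_pot, scissors, pin_tin, weight from where it was at the start of the episode above 0.04 m).
It also fails if it takes over 70 s, if anything falls off the work surface, if the arm or the gripper's body presses on something with over 40 N, if the wrist force passes 120 N, or if a joint passes its speed limit or range.

## Working session

There is one attempt and no reset: what is moved stays moved. The work goes in short steps, each a Python script; the robot and the scene stay as the last script left them, time stands still between calls to the robot, and variables do not carry over. Pictures are saved under pics/ and viewed, and the job is handed in when it is done.

```bash
ls; mkdir -p pics; python3 - <<'E'
from rig import bot
import cv2
s=bot.read_state(); print(s)
for n in("scene","side","wrist"):
    c=bot.read_camera(n); cv2.imwrite(f"pics/{n}0.png",c["image"]); print(n,{k:v for k,v in c.items() if k not in("image","depth")})
E
```

```text
pics
{'clock': 0.0, 'joint_positions': array([-1.33457890e+00,  3.00496309e-01,  1.52160820e+00, -3.59455984e-06,
        1.32070412e+00, -6.65875864e-02]), 'qvel': array([ 0.00219192, -0.00138153, -0.00056765, -0.00037867,  0.00188818,
       -0.00079352]), 'effort': array([ 9.01802960e-04, -5.43503308e+01, -3.61800134e+01, -1.31797430e-05,
        3.99460027e-03, -1.63366263e-05]), 'ee_pos': array([ 163.96027813, -524.76008285,  249.69600282]), 'tool_rot': array([ 0.56996892, -0.5694165 ,  0.419197  , -0.41853811]), 'ft_force': array([ 0.81155923,  1.03031206, -0.45572775]), 'moment': array([-0.03163864,  0.01905385, -0.01090416]), 'grip_width': 85.28716716821194}
scene {'fovy': 53.07343634455619, 'cx': 250.04222942163804, 'cy': 192.85806982768926, 'k1': -0.1306569425474886, 'eye': array([ 914.17228425, -497.55036152,  968.2506158 ]), 'attitude': array([-0.31000479,  0.88547374,  0.3282661 , -0.10988476])}
side {'fovy': 57.342055389968465, 'cx': 256.1698845558741, 'cy': 193.48506348765628, 'k1': -0.10720904810644631, 'eye': array([717.6891411 , 571.38473742, 740.01895502]), 'attitude': array([-0.08024666,  0.20778509,  0.90389354, -0.36518804])}
wrist {'fovy': 58.71434567661192, 'cx': 257.5393020565423, 'cy': 187.34404385400757, 'k1': 0.009916807015181342, 'mount': array([[ 9.99999486e-01, -9.32432637e-04, -3.97222575e-04,
         6.60129031e-02],
       [ 1.36993896e-04, -2.63975159e-01,  9.64529469e-01,
        -1.21962805e+02],
       [-1.00421565e-03, -9.64529028e-01, -2.63974896e-01,
         6.78962236e+01],
       [ 0.00000000e+00,  0.00000000e+00,  0.00000000e+00,
         1.00000000e+00]])}
```

View pics/scene0.png

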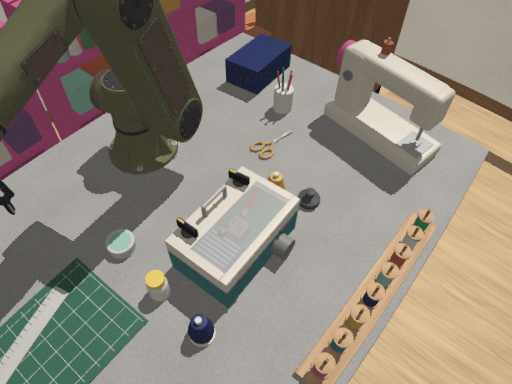

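View pics/side0.png

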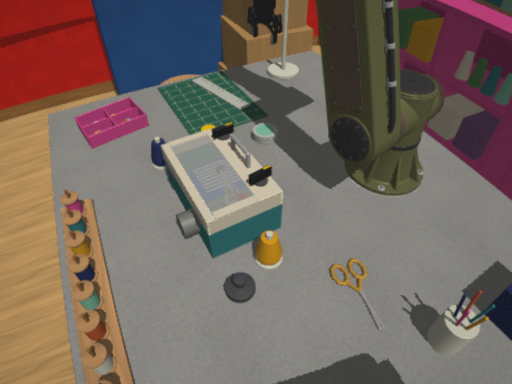

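View pics/wrist0.png

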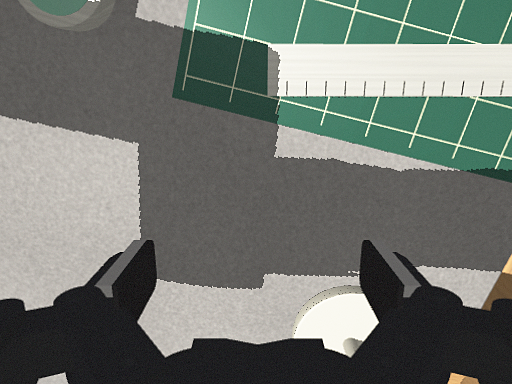

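```bash
cat > h.py <<'E'
import numpy as np, cv2
from scipy.spatial.transform import Rotation as R
from rig import bot
def q2R(q): return R.from_quat([q[1],q[2],q[3],q[0]]).as_matrix()
def R2q(M):
    x=R.from_matrix(M).as_quat(); return np.array([x[3],x[0],x[1],x[2]])
def K(c):
    f=192/np.tan(np.radians(c["fovy"])/2); return np.array([[f,0,c["cx"]],[0,f,c["cy"]],[0,0,1]])
def pose(c,s=None):
    if "mount" in c:
        T=np.eye(4);T[:3,:3]=q2R(s["tool_rot"]);T[:3,3]=s["ee_pos"]
        return T@c["mount"]
    T=np.eye(4);T[:3,:3]=q2R(c["attitude"]);T[:3,3]=c["eye"];return T
def cloud(c,s=None):
    v,u=np.mgrid[0:384,0:512]
    # drawn slopes = ray*(1+k1 r^2)
    p=cv2.undistortPointsIter(np.stack([u,v],-1).reshape(-1,1,2).astype(float),K(c),np.array([c["k1"],0,0,0.]),None,None,(3,50,1e-9)).reshape(384,512,2)
    d=c["depth"].astype(float)
    P=np.dstack([p[...,0]*d,p[...,1]*d,d])
    T=pose(c,s); W=P@T[:3,:3].T+T[:3,3]
    W[d<=0]=np.nan
    return W
def proj(c,pts,s=None):
    T=np.linalg.inv(pose(c,s)); 
    return cv2.projectPoints(np.asarray(pts,float).reshape(-1,3),cv2.Rodrigues(T[:3,:3])[0],T[:3,3],K(c),np.array([c["k1"],0,0,0.]))[0].reshape(-1,2)
def snap(n,name,scale=1.5):
    s=bot.read_state(); c=bot.read_camera(n); im=c["image"]
    cv2.imwrite("pics/"+name,cv2.resize(im,None,fx=scale,fy=scale)); return c,s
E
python3 - <<'E'
from h import *
import pickle
D={}
for n in("scene","side"):
    c=bot.read_camera(n); W=cloud(c); D[n]=c
    im=c["image"]; hsv=cv2.cvtColor(im,cv2.COLOR_BGR2HSV)
    print(n)
    for (nm,m) in dict(yellow=(abs(hsv[...,0].astype(int)-28)<6)&(hsv[...,1]>150)&(hsv[...,2]>120),black=im.max(2)<60).items():
        k=m&(W[...,2]>140)&(W[...,2]<190)&(W[...,0]>250)&(W[...,0]<700)&(abs(W[...,1])<350)
        nn,l,st,ce=cv2.connectedComponentsWithStats(k.astype(np.uint8))
        for i in range(1,nn):
            if st[i,4]>4:
                P=W[l==i]; print(nm,st[i],P.mean(0).round(1),P.min(0).round(),P.max(0).round())
    k=(abs(hsv[...,0].astype(int)-90)<10)&(hsv[...,1]>150)&(W[...,2]>10)&(W[...,2]<95)&(W[...,0]<700)
    P=W[k]; print("teal",k.sum(),cv2.minAreaRect(P[:,:2].astype(np.float32)))
    k=(W[...,2]>98)&(W[...,2]<190)&(W[...,0]>300)&(W[...,0]<720)&(W[...,1]>-300)&(W[...,1]<150)&(im.max(2)>100)
    P=W[k];P=P[P[:,2]<143]; print("lid",len(P),cv2.minAreaRect(P[:,:2].astype(np.float32)),P[:,2].max())
    np.save(f"/tmp/{n}.npy",W)
pickle.dump(D,open("/tmp/D.pkl","wb"))
E
```

```text
scene
black [229 171  20  16 194] [449.2   9.3 162.2] [417.  -4. 143.] [478.  20. 180.]
black [177 221  21  17 198] [ 464.1 -200.8  163.6] [ 429. -213.  145.] [ 491. -191.  181.]
teal 0 ((0.0, 0.0), (0.0, 0.0), 0.0)
lid 7347 ((518.0737915039062, -49.681243896484375), (201.71495056152344, 396.05810546875), 3.5692789554595947) 142.99635752661595
side
yellow [225 122   7   4  13] [ 439.3 -194.3  177.6] [ 430. -198.  176.] [ 448. -190.  179.]
yellow [263 165   7   4  15] [425.   11.9 177.1] [416.   8. 175.] [435.  16. 178.]
black [213 125  21  13 187] [ 460.5 -187.8  164.3] [ 427. -196.  146.] [ 489. -183.  179.]
black [249 167  22  18 225] [449.3  22.2 166.2] [417.  12. 146.] [476.  30. 178.]
teal 3 ((-135.11627197265625, -66.873046875), (1503.094482421875, 76.28385925292969), 9.914887428283691)
lid 6810 ((516.2413940429688, -48.39628601074219), (201.33572387695312, 400.1263122558594), 3.785944700241089) 142.9866230342434
```

```bash
python3 - <<'E'
from h import *
import pickle
from scipy.optimize import minimize
D=pickle.load(open("/tmp/D.pkl","rb"))
for n in D:
    W=np.load(f"/tmp/{n}.npy");im=D[n]["image"]
    hsv=cv2.cvtColor(im,cv2.COLOR_BGR2HSV)
    k=(W[...,2]>100)&(W[...,2]<144)&(W[...,0]>380)&(W[...,0]<660)&(W[...,1]>-300)&(W[...,1]<150)&(im.max(2)>100)&(im.min(2)>90)
    nn,l,st,ce=cv2.connectedComponentsWithStats(k.astype(np.uint8)); i=1+st[1:,4].argmax()
    P=W[l==i]; print(n,len(P),cv2.minAreaRect(P[:,:2].astype(np.float32)))
    a=0.068
    for a in (0.060,0.066,.072):
        x=P[:,0]*np.cos(a)+P[:,1]*np.sin(a); y=-P[:,0]*np.sin(a)+P[:,1]*np.cos(a)
        print(a,[np.percentile(q,[0,.5,1,2,98,99,99.5,100]).round(1) for q in(x,y)])
    h,e=np.histogram(P[:,2],np.arange(100,145,3));print(h)
E
```

```text
scene 7803 ((520.2415771484375, -84.56475830078125), (201.7169189453125, 326.1542663574219), 3.574016809463501)
0.06 [array([413.2, 415.8, 417.9, 421.9, 613.9, 614.1, 614.4, 615.4]), array([-278.7, -278. , -277.7, -277.4,   35.2,   39.4,   41.6,   47.5])]
0.066 [array([412.2, 414.6, 416.9, 421. , 612.7, 613. , 613.3, 614.1]), array([-282.1, -281.1, -280.8, -280.5,   32.1,   36.2,   38.6,   44.3])]
0.072 [array([410.6, 413.6, 415.9, 419.9, 611.7, 612.1, 612.4, 613.7]), array([-285.6, -284.4, -284.1, -283.6,   29. ,   33.2,   35.5,   41. ])]
[  80   67   63   66   68   60   66   77   66   68   81   98 1142 4220]
side 6640 ((518.87744140625, -85.04766845703125), (200.8567352294922, 326.6362609863281), 3.779974937438965)
0.06 [array([412.1, 414.3, 416.4, 420.5, 611.2, 612.1, 612.6, 613.9]), array([-279.3, -273.2, -270.8, -265.3,   45.4,   45.8,   45.9,   47.7])]
0.066 [array([411.7, 414.3, 416.4, 420.4, 610.6, 611.8, 612.1, 612.6]), array([-282.4, -276.6, -274.1, -268.4,   42.4,   42.6,   42.9,   44.2])]
0.072 [array([411.2, 414. , 416.3, 420.3, 610.2, 611.2, 611.9, 612.8]), array([-285.7, -279.8, -277.2, -271.5,   39.4,   39.8,   40.1,   41. ])]
[  58   62   69   63   58   67   77   54   74   68   84  106 2207 3316]
```

```bash
cat >> h.py <<'E'
YAW=0.064; C=np.array([519.5,-84.8])
def cw(x,y,z,yaw=None):
    a=YAW; return np.array([C[0]+x*np.cos(a)-y*np.sin(a),C[1]+x*np.sin(a)+y*np.cos(a),z])
def down(ang):  # tool x at world angle ang, tool y down
    x=np.array([np.cos(ang),np.sin(ang),0]);y=np.array([0,0,-1.]);return R2q(np.array([x,y,np.cross(x,y)]).T)
E
python3 - <<'E'
from h import *
print(q2R(bot.read_state()["tool_rot"]).round(2), bot.tip_reach)
for s in (1,-1):
  for nm,y in(("R",-105),("L",105)):
    for d in(0,.8,1.57):
        q=bot.ik(cw(-68,y,200),down(YAW+s*np.pi/2+d)); print(s,nm,d,None if q is None else q.round(2))
for s in(0,np.pi):
  for p in(cw(-68,0,184),cw(100-54,0,95+182),cw(176,0,269),cw(176,0,330),cw(-20,110,95)):
    for o in(0,np.pi/2):
      q=bot.ik(p,down(YAW+s+o)); print(s,o,p.round(),None if q is None else q.round(2))
E
```

```text
[[ 0.3  -0.    0.95]
 [-0.95  0.    0.3 ]
 [-0.   -1.    0.  ]] 19.0
1 R 0 [-0.47  0.23  1.73 -0.    1.18 -2.11]
1 R 0.8 None
1 R 1.57 None
1 L 0 [-0.05  0.12  1.86 -0.    1.16 -1.68]
1 L 0.8 [-0.05  0.12  1.86  0.    1.16 -2.48]
1 L 1.57 None
-1 R 0 [-0.47  0.23  1.73 -0.    1.18  1.03]
-1 R 0.8 [-0.47  0.23  1.73 -0.    1.18  0.23]
-1 R 1.57 [-0.47  0.23  1.73 -0.    1.18 -0.54]
-1 L 0 [-0.05  0.12  1.86 -0.    1.16  1.46]
-1 L 0.8 [-0.05  0.12  1.86 -0.    1.16  0.66]
-1 L 1.57 [-0.05  0.12  1.86 -0.    1.16 -0.11]
0 0 [452. -89. 184.] [-0.27  0.17  1.84 -0.    1.13 -0.34]
0 1.5707963267948966 [452. -89. 184.] [-0.27  0.17  1.84 -0.    1.13 -1.91]
0 0 [565. -82. 277.] [-0.21  0.33  1.42 -0.    1.39 -0.27]
0 1.5707963267948966 [565. -82. 277.] [-0.21  0.33  1.42 -0.    1.39 -1.84]
0 0 [695. -74. 269.] [-0.16  0.64  0.99 -0.    1.51 -0.22]
0 1.5707963267948966 [695. -74. 269.] [-0.16  0.64  0.99 -0.    1.51 -1.79]
0 0 [695. -74. 330.] [-0.16  0.63  0.87 -0.    1.64 -0.22]
0 1.5707963267948966 [695. -74. 330.] [-0.16  0.63  0.87 -0.    1.64 -1.79]
0 0 [493.  24.  95.] [-0.03  0.37  1.83 -0.    0.94 -0.09]
0 1.5707963267948966 [493.  24.  95.] [-0.03  0.37  1.83 -0.    0.94 -1.66]
3.141592653589793 0 [452. -89. 184.] None
3.141592653589793 1.5707963267948966 [452. -89. 184.] [-0.27  0.17  1.84 -0.    1.13  1.23]
3.141592653589793 0 [565. -82. 277.] None
3.141592653589793 1.5707963267948966 [565. -82. 277.] [-0.21  0.33  1.42 -0.    1.39  1.3 ]
3.141592653589793 0 [695. -74. 269.] None
3.141592653589793 1.5707963267948966 [695. -74. 269.] [-0.16  0.64  0.99 -0.    1.51  1.35]
3.141592653589793 0 [695. -74. 330.] None
3.141592653589793 1.5707963267948966 [695. -74. 330.] [-0.16  0.63  0.87 -0.    1.64  1.35]
3.141592653589793 0 [493.  24.  95.] None
3.141592653589793 1.5707963267948966 [493.  24.  95.] [-0.03  0.37  1.83 -0.    0.94  1.48]
```

```bash
python3 - <<'E'
from h import *
import pickle
bot.move_to(cw(-68,-105,290),down(YAW-np.pi/2)); bot.move_gripper(45,35)
c,s=snap("wrist","w1.png"); print(s["clock"],s["ee_pos"],s["ft_force"])
pickle.dump((c,s),open("/tmp/w1.pkl","wb"))
W=cloud(c,s); im=c["image"];hsv=cv2.cvtColor(im,cv2.COLOR_BGR2HSV)
y=(abs(hsv[...,0].astype(int)-28)<6)&(hsv[...,1]>150)&(hsv[...,2]>120)&(W[...,2]>140)&(W[...,2]<190)
b=(im.max(2)<60)&(W[...,2]>140)&(W[...,2]<190)
for nm,m in(("t",y|b),("y",y)):
    nn,l,st,ce=cv2.connectedComponentsWithStats(m.astype(np.uint8))
    for i in range(1,nn):
        if st[i,4]>30:
            P=W[l==i]; print(nm,st[i],P.mean(0).round(1),P.min(0).round(1),P.max(0).round(1)); T=P[P[:,2]>172]; print(len(T),T.mean(0) if len(T) else 0,cv2.minAreaRect(T[:,:2].astype(np.float32)) if len(T)>9 else 0)
E
```

```text
2.3583 [ 458.30620877 -194.02520477  289.97317466] [ 0.6203541   0.5178327  -0.93918975]
t [ 242  142   40   89 1926] [ 462.5 -196.4  168.6] [ 428.1 -212.7  143.5] [ 491.3 -180.5  178.4]
1431 [ 461.73762168 -194.04463716  175.53613857] ((459.442626953125, -194.0973663330078), (63.305091857910156, 12.883576393127441), 4.020510196685791)
t [  0 157  23  66 989] [442.6   3.9 148.5] [417.1  -4.2 140.2] [464.9  10.8 162.3]
0 0 0
y [255 203   7  26 152] [ 440.1 -195.5  176.6] [ 430.5 -198.   174.8] [ 449.8 -193.1  178.4]
152 [ 440.06539746 -195.53764353  176.63270173] ((440.1011962890625, -195.5858917236328), (19.37749481201172, 4.452999114990234), 1.3345799446105957)
```

View pics/w1.png

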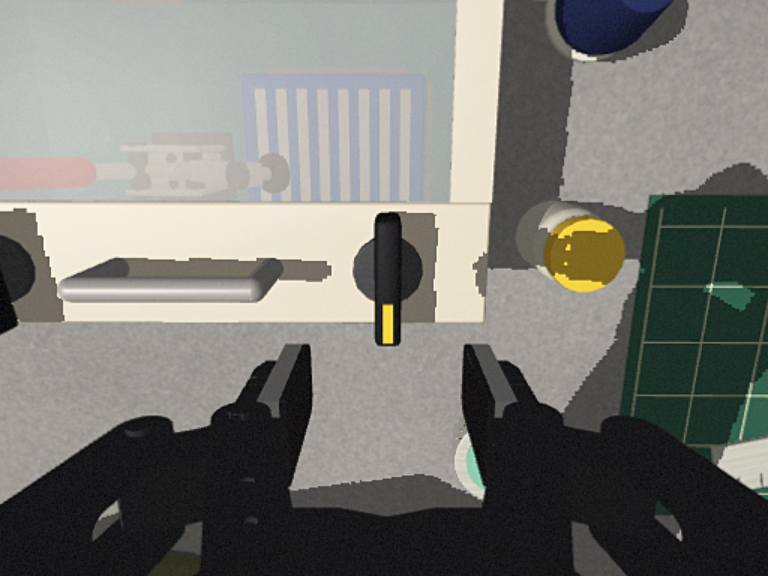

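```bash
sed -i 's/^YAW=.*/YAW=0.067; C=np.array([520.3,-84.8])/' h.py; cat >> h.py <<'E'
def st(tag=""):
    s=bot.read_state(); print(tag,round(s["clock"],2),s["ee_pos"].round(1),s["ft_force"].round(1),s["moment"].round(2),round(s["grip_width"],1)); return s
def turn(y):
    p=cw(-68,y,170); a=YAW-np.pi/2
    st("above"); print(bot.servo_line(p,down(a),speed=150,until_force=15)); st("down")
    bot.move_gripper(5,35); st("grip")
    for k in range(1,7):
        bot.servo_line(p,down(a+k*1.60/6),speed=60); st(k)
    bot.move_gripper(45); st("open")
    bot.servo_line(cw(-68,y,250),speed=200); st("up")
E
python3 - <<'E'
from h import *
turn(-105)
c,s=snap("wrist","w2.png")
E
```

```text
above 2.41 [ 458.3 -194.   290. ] [-0.5 -0.5  0.2] [-0.03  0.04  0.02] 44.8
False
down 3.36 [ 459.8 -194.3  170.8] [-0.3 -0.1 -0.6] [ 0.   -0.   -0.02] 44.9
grip 3.74 [ 459.7 -194.3  170.7] [-1.  -1.   5.9] [-0.08  0.28 -0.02] 12.3
1 4.16 [ 459.6 -194.   170.7] [-2.9  2.   7.9] [0.47 0.4  0.03] 12.4
2 4.58 [ 459.5 -193.7  170.6] [-4.5  5.3  8.3] [0.95 0.63 0.09] 12.3
3 4.99 [ 459.2 -193.4  170.6] [-5.9  7.8 10.1] [1.3  1.09 0.09] 12.5
4 5.41 [ 458.9 -193.2  170.6] [-9.6 10.1 13.4] [1.61 1.65 0.11] 12.2
5 5.83 [ 458.6 -193.1  170.6] [-12.6  10.6  15.6] [1.81 2.19 0.04] 12.2
6 6.24 [ 458.3 -193.1  170.6] [-16.2  10.6  17.5] [ 1.75  2.69 -0.71] 12.3
open 6.66 [ 459.5 -194.2  169.9] [-0.9 -1.   0.1] [-0.05  0.03  0.05] 45.0
up 7.21 [ 459.4 -194.1  249.7] [-0.2  0.1 -0.5] [0.   0.02 0.01] 45.1
```

View pics/w2.png

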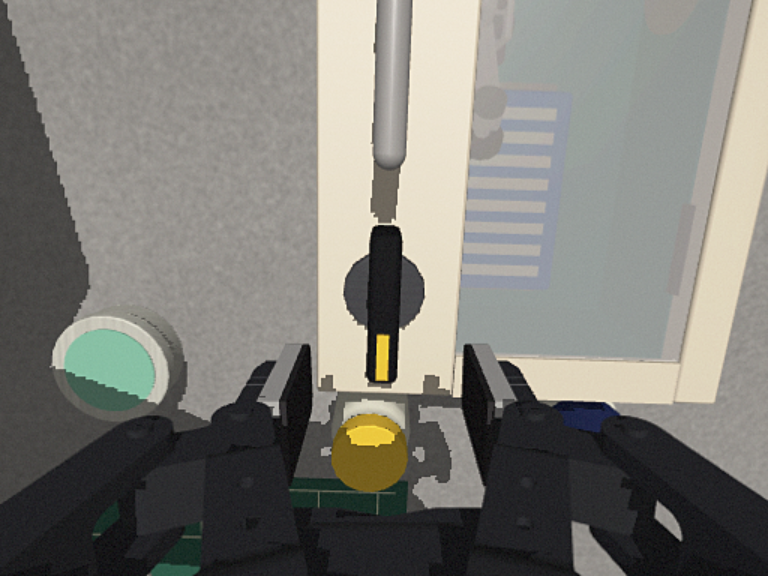

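The wrist view shows the right wing along the collector's y, yellow mark at (383,357) to -y, so it is unlocked; the handle bar is in line with it. On to the left one.

```bash
sed -i 's/^YAW=.*/YAW=0.067; C=np.array([519.5,-84.2])/' h.py
python3 - <<'E'
from h import *
bot.move_to(cw(-68,105,250),down(YAW-np.pi/2))
c,s=snap("wrist","w3.png")
W=cloud(c,s); im=c["image"]
m=(W[...,2]>173)&(W[...,2]<181)&(abs(W[...,0]-446)<45)&(abs(W[...,1]-15)<22)
P=W[m];print(len(P),cv2.minAreaRect(P[:,:2].astype(np.float32)),cw(-68,105,170))
turn(105)
c,s=snap("wrist","w4.png")
E
```

```text
2040 ((446.32000732421875, 15.49348258972168), (63.421634674072266, 12.975444793701172), 10.454930305480957) [444.62283108  16.01182353 170.        ]
above 9.07 [444.7  15.8 249.8] [ 1.2  0.5 -0.3] [-0.    0.02 -0.04] 45.0
False
down 9.76 [445.   15.9 170.7] [ 0.1 -0.1  0. ] [-0.02 -0.04 -0.07] 44.8
grip 10.14 [444.8  15.3 170.9] [-4.  -6.5  6.2] [-1.1   0.49  0.06] 12.2
1 10.56 [444.8  15.2 170.9] [-4.1 -8.4  6.2] [-1.28  0.64  0.11] 12.2
2 10.97 [444.8  15.1 170.9] [-3.  -9.7  6.4] [-1.43  0.6   0.08] 12.1
3 11.39 [444.9  15.1 170.9] [ -3.2 -10.2   6.4] [-1.59  0.56  0.06] 12.2
4 11.81 [444.9  15.  170.9] [ -1.6 -11.3   5.5] [-1.7   0.41  0.13] 12.3
5 12.22 [445.   14.9 170.9] [ -1.2 -10.6   4.2] [-1.71  0.27  0.05] 12.3
6 12.64 [445.1  15.  170.9] [  0.  -10.2   4.2] [-1.66  0.19 -0.76] 12.5
open 13.06 [444.6  16.1 170. ] [-0.1 -0.1 -0.6] [ 0.02  0.02 -0.01] 45.2
up 13.61 [444.4  16.  249.6] [-0.1 -0.2  0.1] [0.04 0.   0.01] 44.8
```

View pics/w4.png

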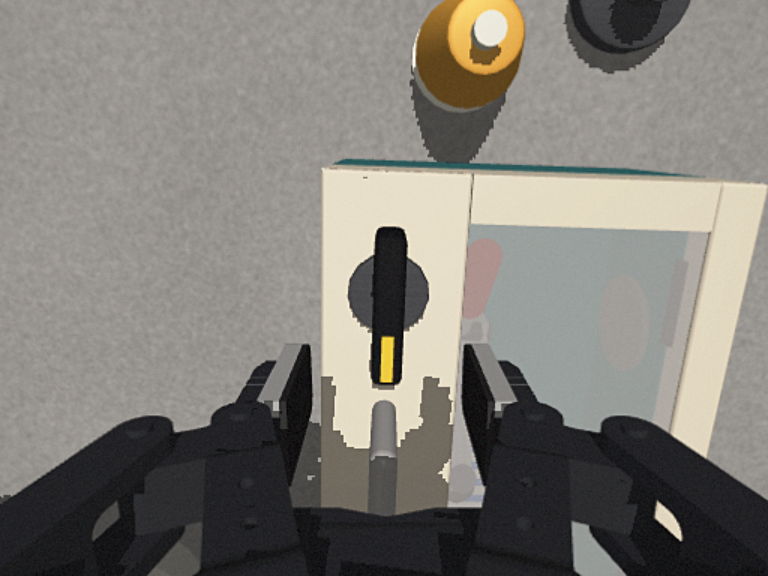

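The wrist view shows the left wing at (388,305) along y, yellow mark towards -y, both turned up to their stops (-0.7 N m at the end). Next, the lid by its bar.

```bash
cat >> h.py <<'E'
def hpos(th,r=189.65,a0=np.arctan2(88,-168)):
    a=a0-th; return cw(100+r*np.cos(a),0,95.5+r*np.sin(a))
E
python3 - <<'E'
from h import *
q=down(YAW)
bot.move_to(cw(-68,0,260),q)
print(bot.servo_line(cw(-68,0,184),q,speed=120,until_force=15)); st("at")
bot.move_gripper(4,40); st("grip")
for th in(.08,.16,.24,.32):
    bot.servo_line(hpos(th)+[0,0,.5],q,speed=60); s=st(th)
    if np.linalg.norm(s["ft_force"])>45: break
snap("side","s1.png")
E
```

```text
False
at 14.94 [452.  -88.5 184.6] [-0.6  1.3  0.5] [-0.02  0.05  0.04] 45.1
grip 15.34 [451.6 -88.8 184.6] [-4.   0.4  5. ] [ 0.08  0.63 -0.06] 10.5
0.08 15.74 [458.8 -88.4 197.5] [-7.2  0.2  3.4] [-0.14  1.19 -0.04] 10.4
0.16 16.14 [467.2 -87.8 210.1] [-10.2  -0.6   7. ] [-0.23  1.84 -0.03] 10.2
0.24 16.54 [476.5 -87.2 222.2] [-13.   -1.4  10.7] [-0.12  2.33 -0.11] 10.3
0.32 16.94 [486.9 -86.6 233.5] [-16.   -1.3  14.1] [-0.23  2.87 -0.04] 10.5
```

View pics/s1.png

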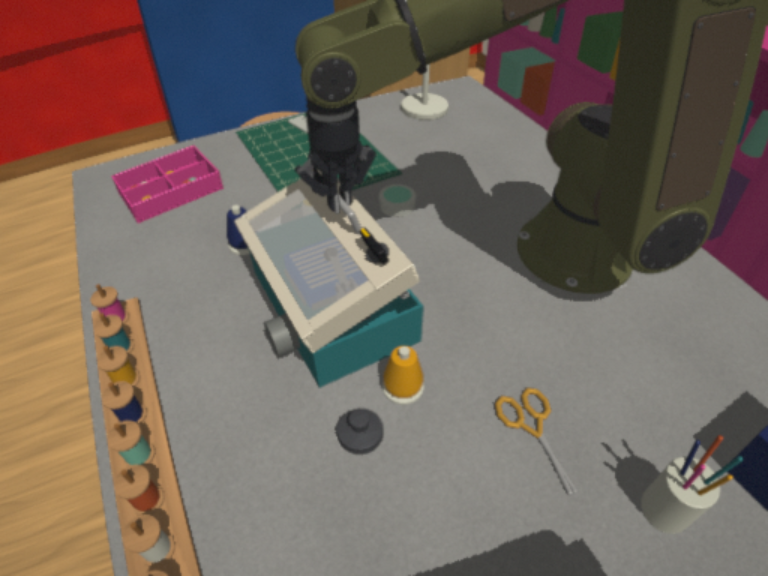

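```bash
python3 - <<'E'
from h import *
q=down(YAW); off=np.array([-1.,0,1.]); xa=np.array([np.cos(YAW),np.sin(YAW),0])
print((hpos(.32)-bot.read_state()["ee_pos"]).round(2))
for th in np.arange(.42,1.53,.1):
    bot.servo_line(hpos(th)+off,q,speed=70); s=st(round(th,2))
    F=s["ft_force"]; 
    if np.linalg.norm(F)>45 or s["grip_width"]<8: print("stop");break
    # radial component correction
    d=hpos(th)-cw(100,0,95.5); d/=np.linalg.norm(d); fr=F@d; off=off+d*np.clip(fr/13*.6,-1.5,1.5); print(round(fr,1),off.round(1))
snap("side","s2.png");snap("scene","s2b.png")
E
```

```text
[ 0.86  0.27 -1.64]
0.42 17.41 [500.8 -85.7 246.7] [-9.3 -1.8 12.2] [-0.34  1.64 -0.01] 10.3
15.4 [-1.4 -0.   1.6]
0.52 17.82 [516.  -84.8 258.1] [-5.1 -2.4  8.4] [-0.48  1.28  0.01] 10.4
9.9 [-1.7 -0.   1.9]
0.62 18.24 [532.3 -83.8 268.3] [-4.9 -2.7 11.1] [-0.43  1.12 -0.03] 10.4
12.2 [-1.9 -0.1  2.4]
0.72 18.66 [549.6 -82.7 276.8] [-3.3 -3.6 11.9] [-0.54  0.9  -0.04] 10.7
12.4 [-2.1 -0.1  3. ]
0.82 19.07 [567.5 -81.5 283. ] [-1.  -4.2  8.2] [-0.61  0.19 -0.1 ] 10.6
8.2 [-2.2 -0.1  3.3]
0.92 19.49 [585.9 -80.3 287.2] [ 1.2 -3.6  5.7] [-0.54  0.05 -0.08] 10.2
5.5 [-2.3 -0.1  3.6]
1.02 19.91 [604.7 -79.  289.5] [ 2.3 -3.2  4.5] [-0.55 -0.15 -0.07] 10.6
4.3 [-2.3 -0.1  3.8]
1.12 20.32 [623.7 -77.7 289.9] [ 2.8 -3.4  4.5] [-0.5  -0.36 -0.09] 10.4
4.6 [-2.3 -0.1  4. ]
1.22 20.74 [642.6 -76.4 288.5] [ 4.2 -4.4  5.1] [-0.56 -0.47 -0.1 ] 10.5
5.6 [-2.3 -0.1  4.3]
1.32 21.16 [661.2 -75.1 285.2] [ 4.6 -4.1  4.1] [-0.6  -0.67 -0.07] 10.1
5.0 [-2.2 -0.1  4.5]
1.42 21.57 [679.3 -74.  279.8] [ 4.6 -5.   4.2] [-0.68 -0.43 -0.07] 10.2
5.3 [-2.1 -0.1  4.7]
1.52 21.99 [697.1 -72.8 272.7] [ 4.9 -4.3  3.6] [-0.78 -0.47 -0.07] 10.3
5.2 [-2.  -0.1  4.9]
```

View pics/s2.png

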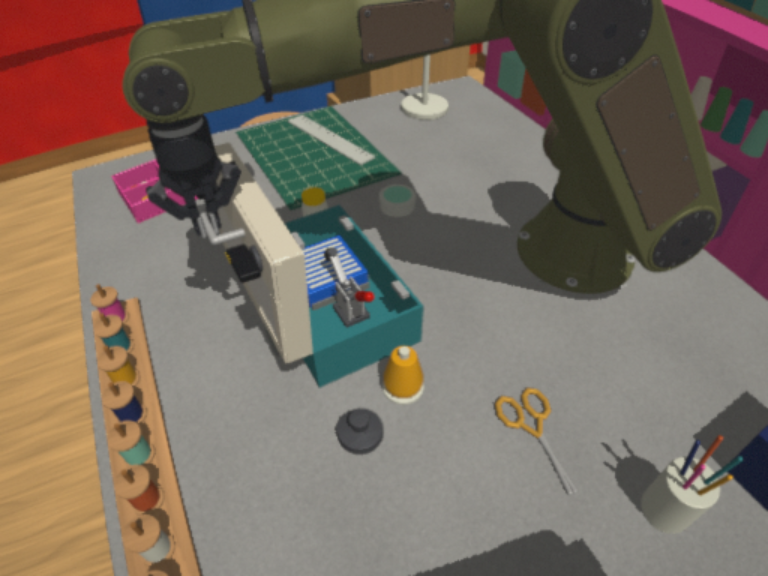

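View pics/s2b.png

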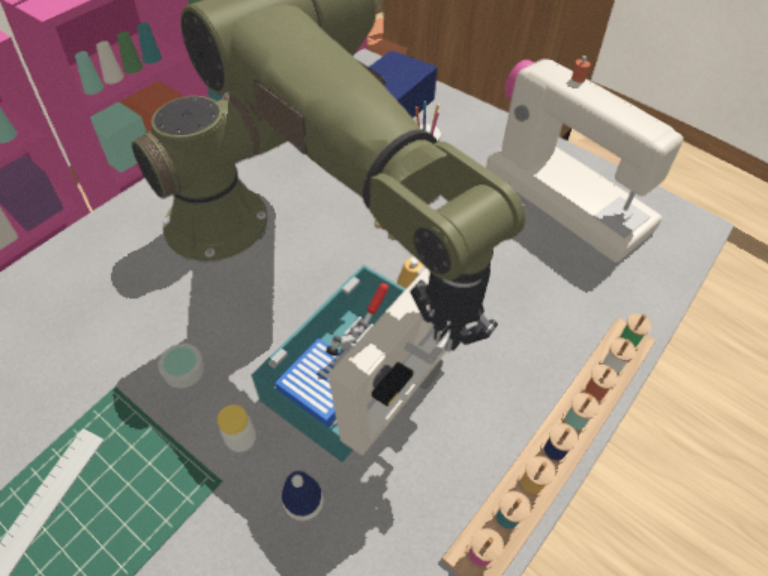

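Both views show the lid upright (side view: edge at (265,250)), fasteners still turned, and the clamp handle visible inside, red at (362,296). Now release and move clear.

```bash
python3 - <<'E'
from h import *
q=down(YAW)
bot.move_gripper(28); s=st("open"); p=s["ee_pos"].copy()
bot.servo_line([p[0],p[1],p[2]+90],q,speed=120,until_force=12); st("up")
bot.move_to(cw(-20,110,330),q); bot.move_gripper(0); st("above clamp")
for n in("side","scene","wrist"):
    c,s=snap(n,n+"5.png"); W=cloud(c,s); im=c["image"].astype(int)
    m=(im[...,2]>110)&(im[...,1]<60)&(im[...,0]<60)&(W[...,2]>40)&(W[...,2]<140)&(abs(W[...,0]-C[0])<110)&(abs(W[...,1]-C[1])<170)
    P=W[m]; print(n,len(P),P.mean(0).round(1) if len(P) else 0)
    a=YAW; d=P[:,:2]-C; X=d[:,0]*np.cos(a)+d[:,1]*np.sin(a); Y=-d[:,0]*np.sin(a)+d[:,1]*np.cos(a)
    if len(P): print("collector frame x",X.min().round(1),X.max().round(1),"y",Y.min().round(1),Y.max().round(1),"z",P[:,2].min().round(1),P[:,2].max().round(1))
    if n!="wrist":
        d=W[...,:2]-C; Xc=d[...,0]*np.cos(a)+d[...,1]*np.sin(a); Yc=-d[...,0]*np.sin(a)+d[...,1]*np.cos(a)
        k=(abs(Yc)<150)&(W[...,2]>150)&(W[...,2]<285)&(Xc>90)&(Xc<260)&(im.min(2)>90)
        if n=="side": k&=True
        z=W[k][:,2]; x=Xc[k]
        for lo in range(150,300,25):
            e=x[(z>=lo)&(z<lo+25)]; print(lo,len(e),np.percentile(e,[5,50,95]).round(1) if len(e)>5 else "")
E
```

```text
open 22.41 [696.3 -72.  272.2] [-0.6  0.   0.5] [-0.01  0.01 -0.05] 27.6
up 23.31 [696.2 -72.  361.2] [-0.2 -0.7  0.4] [-0.02 -0.03  0.01] 28.0
above clamp 24.6 [492.5  24.1 329.8] [-0.3 -0.   0.7] [ 0.01 -0.07 -0.02] 0.2
side 43 [493.7  31.2 122.1]
collector frame x -24.9 -12.1 y 84.6 128.3 z 102.2 131.0
150 125 [137.7 139.7 141.7]
175 127 [136.1 138.  140.4]
200 107 [134.8 136.6 139. ]
225 64 [135.4 137.  137.8]
250 448 [134.5 157.2 181.4]
275 89 [133.2 134.4 139.4]
scene 100 [495.2   9.7 110.7]
collector frame x -28.9 -10.8 y 74.7 118.2 z 91.8 129.7
150 201 [137.3 138.8 141.7]
175 215 [136.  137.2 139.8]
200 215 [134.3 135.6 138.6]
225 166 [134.5 135.9 137.5]
250 630 [134.  138.4 181.3]
275 268 [133.  134.7 177.5]
wrist 642 [494.2  17.7 114.6]
collector frame x -27.2 -9.8 y 75.9 126.3 z 91.5 129.7
```

View pics/side5.png

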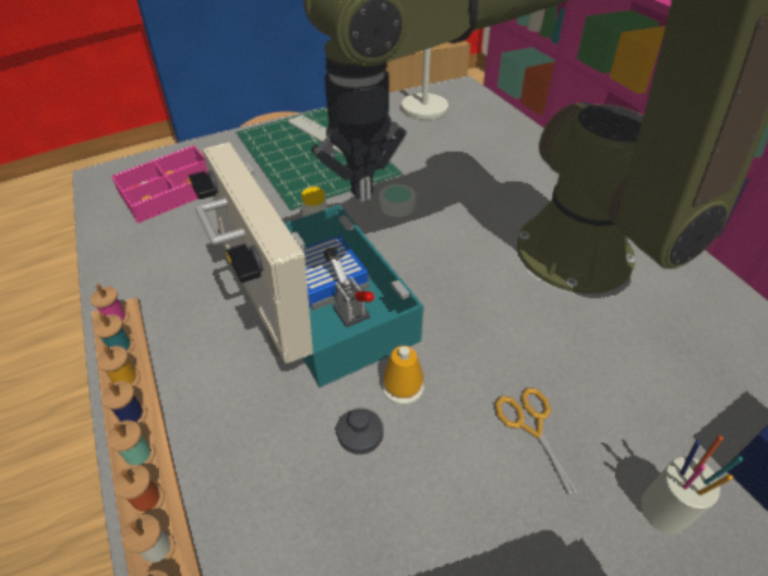

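View pics/wrist5.png

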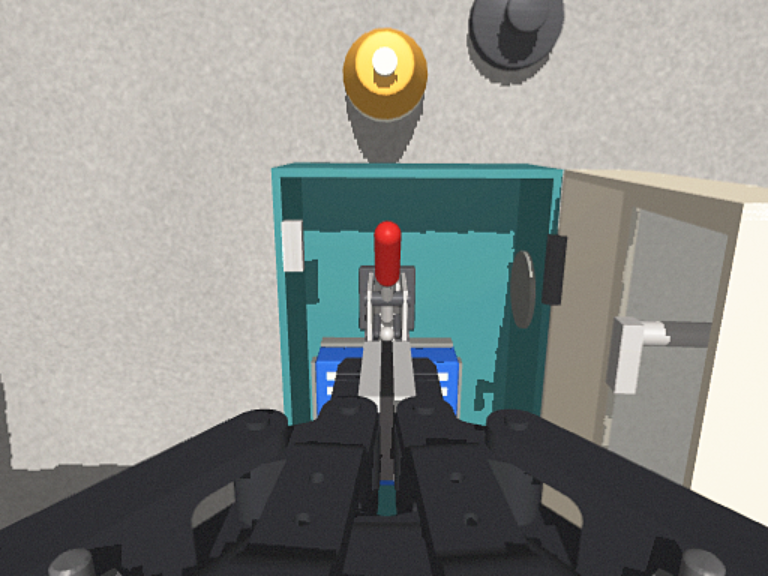

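```bash
python3 - <<'E'
from h import *
q=down(YAW)
bot.servo_line(cw(-19,112,158),q,speed=180); st("pre")
for z in(140,125,112,102,94,88):
    h=bot.servo_line(cw(-19,112,z),q,speed=50,until_force=30); st(z)
    if h: print("hit");break
E
```

```text
pre 25.86 [493.5  26.3 158.9] [ 0.  -0.1 -0.8] [-0.02 -0.04 -0.07] -0.2
140 26.37 [492.9  26.2 139.8] [ 0.1 -0.2 -0.4] [-0.03 -0.04 -0.02] 0.1
125 26.82 [492.9  26.3 124.7] [-0.5  0.3 -0.4] [ 0.05 -0.04  0.01] -0.3
112 27.23 [492.9  26.3 111.7] [-0.5 -0.2  0.4] [ 0.   -0.04 -0.02] -0.1
102 27.57 [492.9  26.2 101.7] [ 0.1 -0.   1.6] [ 0.02 -0.07  0.03] 0.0
94 27.88 [492.8  26.2  93.6] [ 0.6 -0.8 -0.2] [-0.04  0.02  0.  ] 0.1
88 28.15 [493.   26.2  87.8] [-0.3  0.4 -0.8] [0.   0.01 0.01] 0.1
```

```bash
python3 - <<'E'
from h import *
c,s=snap("wrist","w6.png"); c,s=snap("side","s6.png")
cv2.imwrite("pics/s6z.png",cv2.resize(c["image"][130:280,120:300],None,fx=4,fy=4))
E
```

```text
(no output)
```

View pics/w6.png

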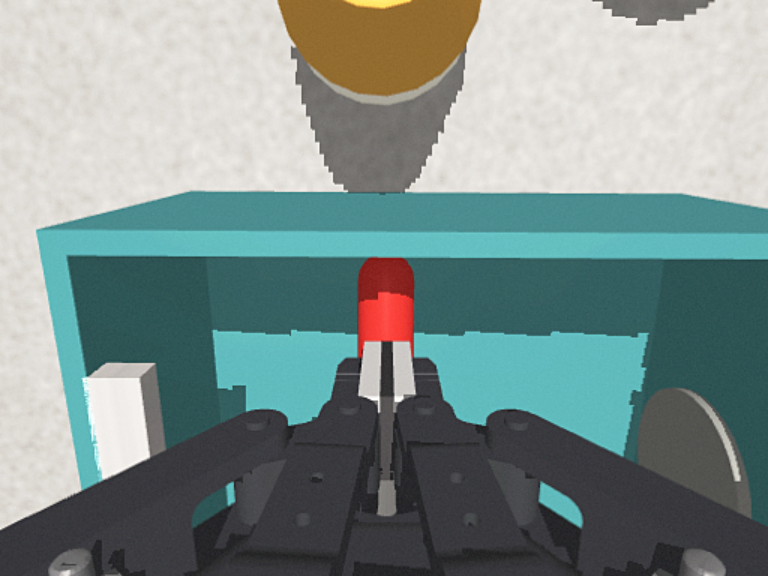

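View pics/s6z.png

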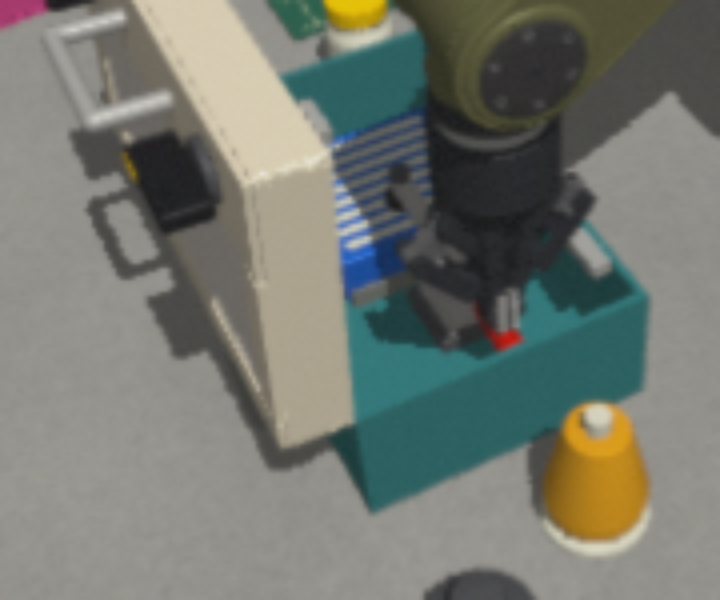

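The handle is down, red at (385,300) in the wrist view. I push a little further until there is resistance, then back off and look.

```bash
python3 - <<'E'
from h import *
q=down(YAW)
print(bot.servo_line(cw(-19,112,80),q,speed=25,until_force=12)); st("push")
bot.servo_line(cw(-19,112,200),q,speed=150); bot.move_to(cw(-60,60,380),q); st("off")
c,s=snap("wrist","w7.png"); 
for n in("side","scene","wrist"):
    s=bot.read_state(); c=bot.read_camera(n); W=cloud(c,s); im=c["image"].astype(int)
    if n=="side": cv2.imwrite("pics/s7z.png",cv2.resize(c["image"][90:290,100:300],None,fx=3,fy=3))
    if n=="scene": cv2.imwrite("pics/c7z.png",cv2.resize(c["image"][150:350,100:340],None,fx=3,fy=3))
    m=(im[...,2]>90)&(im[...,1]<60)&(im[...,0]<60)&(W[...,2]>30)&(W[...,2]<140)&(abs(W[...,0]-C[0])<110)&(abs(W[...,1]-C[1])<170)
    P=W[m]; a=YAW; d=P[:,:2]-C; X=d[:,0]*np.cos(a)+d[:,1]*np.sin(a); Y=-d[:,0]*np.sin(a)+d[:,1]*np.cos(a)
    if len(P)>5: print(n,len(P),"x",X.min().round(1),X.max().round(1),"y",Y.min().round(1),Y.max().round(1),"z",P[:,2].min().round(1),P[:,2].max().round(1),"slope",np.polyfit(Y,P[:,2],1).round(2))
E
```

```text
True
push 28.48 [493.3  26.2  86.7] [-4.5 -0.9 13.2] [-0.15  0.87 -0.06] -0.2
off 30.18 [455.7 -28.2 378.1] [ 0.5 -0.2  0.2] [0.02 0.   0.04] -0.2
side 85 x -26.8 -11.4 y 64.1 127.1 z 30.5 70.9 slope [ 0.1  53.71]
scene 27 x -26.7 -11.1 y 84.8 139.1 z 60.0 70.4 slope [-0.11 76.35]
wrist 505 x -26.8 -10.0 y 84.7 144.1 z 52.8 70.4 slope [-0.18 83.22]
```

View pics/w7.png

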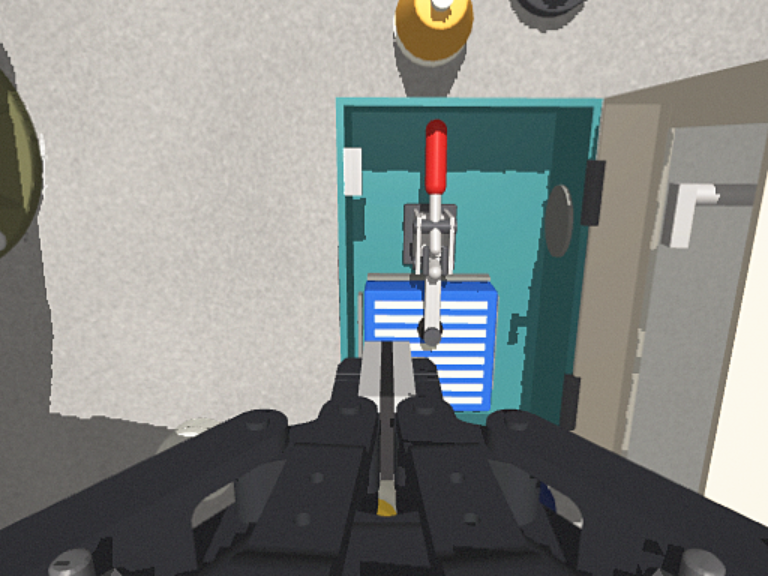

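View pics/s7z.png

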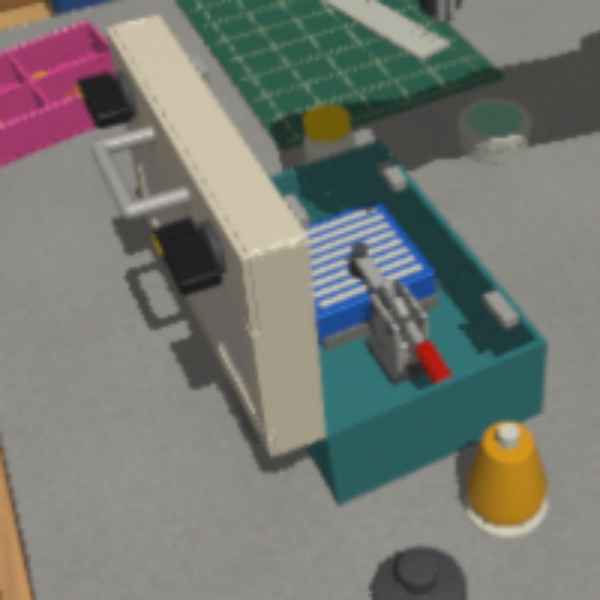

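View pics/c7z.png

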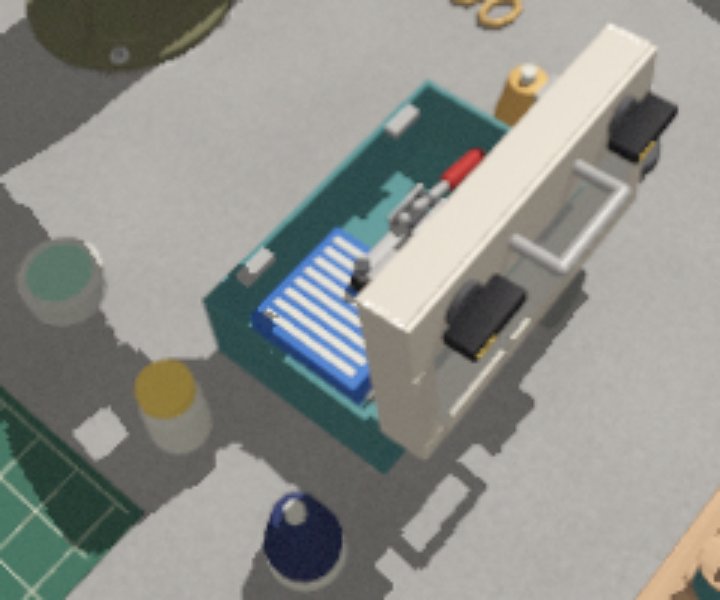

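The wrist view shows the handle level to slightly down, red at (436,157), slope -0.18 (the stop is -0.187), with the pad at (432,333) on the filter. I check the filter's place once more, then hand in.

```bash
python3 - <<'E'
from h import *
s=bot.read_state()
for n in ("wrist","side"):
    c=bot.read_camera(n); W=cloud(c,s); im=c["image"].astype(int)
    m=(im[...,0]>120)&(im[...,2]<90)&(im[...,1]<130)&(abs(W[...,2]-46)<5)
    d=W[m][:,:2]-C;a=YAW; X=d[:,0]*np.cos(a)+d[:,1]*np.sin(a); Y=-d[:,0]*np.sin(a)+d[:,1]*np.cos(a)
    k=(abs(X+20)<85)&(abs(Y+68)<90);X=X[k];Y=Y[k]
    print(n,m.sum(),np.percentile(X,[.5,99.5]).round(1),np.percentile(Y,[.5,99.5]).round(1),"expected x -82.5..42.5, y -130.5..-5.5")
st("end"); bot.finish_job()
E
```

```text
wrist 1968 [-80.4  42.7] [-129.4   -6.2] expected x -82.5..42.5, y -130.5..-5.5
side 245 [-82.5  38.2] [-129.9   -3.7] expected x -82.5..42.5, y -130.5..-5.5
end 30.48 [455.7 -28.1 379.1] [ 0.5 -0.2  0.5] [ 0.01 -0.    0.04] 0.1
the job is handed in; nothing more can be done
```

I finished the whole job and handed it in at about 30 s of the 70 s allowed; no verdict is reported.

- **Fasteners:** I gripped and turned both a quarter turn counter-clockwise to their stops while the lid was down. The later pictures still show both wings along the collector's y.
- **Lid:** I swung it up by its bar and let go. It stands by itself at about 1.53 rad, measured from its slope in the depth pictures.
- **Clamp:** I pushed the handle down past its dead point with closed fingers. It stays down after the arm withdrew, sloping -0.18 against an expected -0.187 at the stop, and the pad sits on the filter.
- **Filter:** Its edges are within about 2 mm of the nest in the wrist view. The side view differs by about 4 mm on one edge, where the lid and clamp partly hide it.
- **Surroundings:** No bystander looks moved in the pictures, and the robot is clear of everything. The highest wrist force I read was about 26 N.

I could not measure the pad's force directly. I judged it only from the handle resting at its stop and the pad's position.

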